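# Weigh the returned loan case on the hand scale

## Task

Weigh the returned loan case: take the spring hand scale off its stand, catch its hook under the case's carrying bail and pull up gently to about 2 newtons with the case still standing, pausing there a good second so that the hook settles, then draw on until the case hangs free about a centimetre above its mat and keep it hanging still for two seconds, never more than three centimetres up. Lower it gently back onto the mat, unhook, and hang the scale back on the fork of its stand. Touch the case only with the scale, never lean on it or tug at it, and leave the other things on the counter where they are.

Things in the scene. Friction and masses are not known exactly. Their poses are not given: they have to be found in the camera images.
- scale_grip (a point): Hand spring scale hanging in its stand's fork: centre of the black grip block on top (20 mm along its x, 28 along y, 37 high). Axes are the scale's, z up. From here along z: block's foot -20 mm; under it a shoulder plate 30 x 50 x 5 mm, underside -25 mm, that rests on the fork; then a barrel 20 x 19 mm to -80 mm, out of which the sprung hook comes. Scale 0.15 kg, hook 0.03 kg.
- hook_seat (a point): Inside bottom of the scale's steel J-hook, on its centre line, 124 mm below scale_grip (some 3 mm lower by its own weight). 6 mm round bar in the scale's x-z plane, mouth open to the scale's -x: tip at x -13 mm, its top 12 mm above here, back of hook x +12, lowest point 6 mm below here; mouth 32 mm high. The hook slides down out of the barrel against a soft, damped spring of unmarked rate; travel 90 mm, enough for any case.
- stand: Fixed steel stand, origin on the table under the fork's middle, z up. Two level prongs (12 mm wide, centres y +-19 mm, gap 26 mm, x -32 to +44 mm, open at the -x end), tops at z 130 mm, the highest part; a column 12 x 22 mm with a crossbar at x +48; base 130 x 100 x 8 mm. The scale hangs with its shoulder across both prongs, at x about 0, either way round; scale_grip is then at z 155 mm.
- mat: Fixed black rubber mat 150 (x) x 190 (y) x 4 mm, origin at the centre of its underside; the case stands on it.
- case_foot (a point): Centre of the underside of the grey hard loan case, 80 (x) x 120 (y) x 40 mm high, closed; contents unknown, so it may weigh anything from 0.35 to 0.8 kg. z up.
- case_bail (a point): Middle of the case's rigid steel carrying bail, 90 mm above the case's foot, on the centre line of its 8 mm round bar, which runs along the case's y: level for 15 mm to either side, then sloping 10 mm down to two posts at y +-48 mm. 46 mm free height between bar and lid. Axes are the case's.
- yoke: Bystander: flat brass binaural headset yoke, 130 x 80 x 14 mm, lying; origin under its fork.
- speculum_box: Bystander: blue plastic speculum box 77 x 112 x 62 mm, origin at the centre of its underside.
- canister1: Bystander: clear wipe canister with snap lid, 84 mm across, 129 mm high, origin at the centre of its underside.
- canister2: Bystander: the other wipe canister, the same size and origin.
- penlight: Bystander: penlight lying on the counter, 110 x 14 x 14 mm, origin at the centre of its underside.
- tip_dish: Bystander: small steel dish 72 mm across, 22 mm high, origin at the centre of its underside.
Not all that is in view belongs to the job. Several things have the shape of the mat; the one meant has the colours described above. Of the things that look like the part that bears scale_grip, the smaller one is meant.

How it is judged:
On the way, in this order (a step that is already met when the one before it is completed fails the run):
1. the scale pulls at the case with 1.3 to 2.7 N for 0.8 s while the case still stands on the mat (contact force between scale and case between 1.3 and 2.7 N and contact force between case and mat above 0.3 N and z of case_foot in the frame of mat below 0.007 m), for 0.8 s.
2. the case hangs free on the scale's hook, its foot 4 to 18 mm above the mat, still, for 1.5 s (z of case_foot in the frame of mat between 0.008 and 0.022 m and contact force between case and mat below 0.1 N and contact force between scale and case above 1 N and linear speed of case below 0.03 m/s), for 1.5 s.
At the end, for the whole second after the job is handed in: The case stands flat (within 0.06 rad and 3 mm) and at rest on its mat, its centre within 40 mm of the mat's centre, free of the scale; the scale hangs upright (within 0.1 rad) and at rest on the stand's fork, its grip within 22 mm of the fork's middle and within 5 mm of its hanging height (z of case_foot in the frame of mat below 0.007 m and contact force between case and mat above 1 N and angle between case_foot's own z axis and vertical below 0.06 rad and horizontal distance between case_foot and mat below 0.04 m and linear speed of case below 0.02 m/s and contact force between scale and case below 0.1 N and z of scale_grip in the frame of stand between 0.15 and 0.16 m and horizontal distance between scale_grip and stand below 0.022 m and angle between scale_grip's own z axis and vertical below 0.1 rad and linear speed of scale below 0.03 m/s); the robot touches nothing.
It fails at once if the case is more than 30 mm above the mat (with 5 mm of grace) (z of case_foot in the frame of mat above 0.039 m).
It fails at once if the scale presses, knocks or tugs at the case with more than 12 N (contact force between scale and case above 12 N).
It fails at once if the case is set down or pressed on the mat with more than 20 N (contact force between case and mat above 20 N).
It fails at once if the gripper or arm touches the case (contact force between any of the fingers, the arm and case above 0.5 N).
It fails at once if another thing on the counter is moved more than 20 mm (distance of any of yoke, speculum_box, canister1, canister2, penlight, tip_dish from where it was at the start of the episode above 0.02 m).
It also fails if it takes over 72 s, if anything falls off the work surface, if the arm or the gripper's body presses on something with over 40 N, if the wrist force passes 120 N, or if a joint passes its speed limit or range.

## Robot

A 6-joint arm with a two-finger parallel gripper is mounted at the origin on the work surface. World frame = base frame: x ahead of the robot, y to its left, z up, the work surface at z = 0. Lengths are in m, angles in rad, forces in N, time in s.
With the tool pointing down it reaches from about 0.25 to 0.775 m from the base axis. Payload 8.9 kg.
Tool frame: the origin (TCP) lies at the very end of the fingers, on their centre line; the grasp point (between the pads) lies 19 mm behind it; x points along the fingers, y is the direction in which the jaws open and shut, and the axes are right-handed (so a half turn about x gives the same grasp; the last joint's range is limited). The gripper opens to 85 mm and grips with 20 to 120 N. Pads are 22 mm wide; open, the fingers measure 114 mm over their backs; the gripper's body (76 mm by 85 mm) begins 54 mm behind the grasp point. The pads swing forward as they close: fully open they stand 13 mm farther back than shut.
Start: joints at [1.021, 0.291, -0.153, 1.127, 0, 1.431], TCP at [0.21, 0.481, 0.231] pointing down, gripper open.
Joint ranges: [-2.52, 2.52], [-0.91, 1.74], [-1.3, 1.37], [-1.96, 2.02], [-1.52, 1.47], [-3.14, 3.14]. Speed limits (rad/s): [2.22, 2.22, 2.79, 3.14, 3.14, 3.14].

## Interface

Orientations are given as a unit quaternion [w, x, y, z].
In Python, from workcell import * gives the robot as it stands. The module is installed in compiled form; this text tells all that it offers. Calls block until the motion is done:
- move_ptp(position, orientation): joint-space move of the TCP to a pose.
- move_linear(position, attitude=None, v=0.15, f_stop=None): straight line of the TCP; attitude=None keeps the orientation; v is the mean speed in m/s. With f_stop (N) it stops when the force on the tool has changed by that much, and returns True; else False.
- goto_joints(angles): joint-space move.
- move_gripper(opening, grip_force=None): finger opening in m; grip_force is the grip in N (None keeps the last); returns when the fingers have stopped.
- wait(seconds).
- inverse_kinematics(position, orientation): joint angles nearest the present ones, or None.
- read_state(): the state.
- read_camera(name): name is "side" or "top" or "wrist"; returns a dict with "img" (400x640x3 uint8, red, green, blue), "K" (3x3 intrinsics, pixels), "k1" (the pictures are not rectified: a ray, as slopes to the right and down, at radius r is drawn at 1 + k1 r^2 times it, then the intrinsics apply), "R" (3x3) and "t" (3): a world point X has camera coordinates R X + t. Camera axes: x right, y down, z forward; pixel columns grow to the right and rows downward; lengths in m; the calibration is good to about 2 mm. A picture is of the moment at which its call begins. There is no depth.
A pose or a line that the arm cannot do raises PlanningError and nothing moves.
- close_job(): hands the job in, once; it reports no verdict.
The state is a dict: "time_s": time; "joint_positions": joint angles; "joint_velocities": joint speeds; "effort": joint torques, N m; "position": TCP position; "tool_rot": TCP orientation; "contact_force": force on the tool from outside, world axes, zero at the start; "torque": the same for the moment, N m; "gripper_width": finger opening in m.
Only numpy, scipy, OpenCV 4.12 (cv2) and the standard library are available. Lean on these libraries where they do the work, as an engineer would, in place of code of your own. Each camera call takes 0.05 s, during which the arm holds its last target.

## Working session

There is one attempt and no reset: what is moved stays moved. The work goes in short steps, each a Python script; the robot and the scene stay as the last script left them, time stands still between calls to the robot, and variables do not carry over. Pictures are saved under pics/ and viewed, and the job is handed in when it is done.

```bash
mkdir -p pics; ls; python3 - <<'E'
from workcell import *
import cv2
print(read_state())
for n in ["side","top","wrist"]:
    c=read_camera(n); cv2.imwrite(f"pics/{n}0.png",c["img"][:,:,::-1]); print(n,c["K"],c["k1"],c["R"],c["t"])
E
```

```text
pics
{'time_s': 0.0, 'joint_positions': array([ 1.02068410e+00,  2.91290926e-01, -1.54121530e-01,  1.12672095e+00,
       -3.96052406e-05,  1.43149991e+00]), 'joint_velocities': array([-0.00050359,  0.00043887,  0.00180899,  0.00163479,  0.00037669,
       -0.00124148]), 'effort': array([ 1.46603765e-03, -5.37142396e+01,  3.31371224e+01,  1.59293145e-02,
       -1.09589810e-04, -1.96051968e-05]), 'position': array([0.20943273, 0.48092892, 0.23072858]), 'tool_rot': array([ 0.69209517,  0.14377641,  0.6923883 , -0.14467571]), 'contact_force': array([-0.74431802, -0.33370735,  0.96746734]), 'torque': array([ 0.05914424, -0.01066486,  0.00372193]), 'gripper_width': 0.08553652172670324}
side [[399.98869129   0.         313.42825924]
 [  0.         399.98869129 205.0830744 ]
 [  0.           0.           1.        ]] -0.08667149873336971 [[ 0.80886264 -0.58779507  0.01543322]
 [-0.4077233  -0.57959217 -0.70557397]
 [ 0.42367788  0.56441994 -0.7084682 ]] [-0.3639396   0.3434037   0.82387841]
top [[362.93771791   0.         321.801215  ]
 [  0.         362.93771791 199.06904961]
 [  0.           0.           1.        ]] -0.03386359379153312 [[ 0.00545283 -0.99978193 -0.02015856]
 [-0.98779943 -0.0022478  -0.15571526]
 [ 0.15563599  0.02076171 -0.98759627]] [0.11285077 0.54855791 0.93951913]
wrist [[316.50509192   0.         322.96434071]
 [  0.         316.50509192 199.23494446]
 [  0.           0.           1.        ]] 0.02057370112071127 [[ 0.39925978  0.91683692 -0.00130143]
 [ 0.8825222  -0.38393108  0.27157224]
 [ 0.2484878  -0.10957642 -0.96241718]] [-0.5235572  -0.03576687  0.3784995 ]
```

View pics/side0.png

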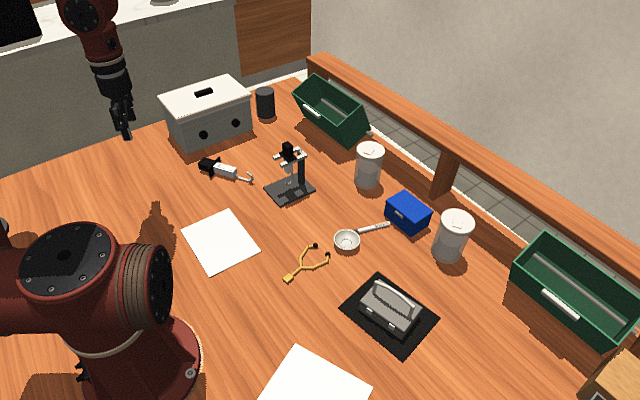

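View pics/top0.png

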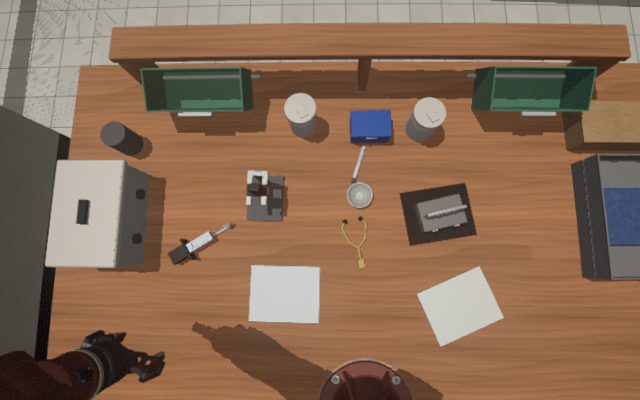

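View pics/wrist0.png

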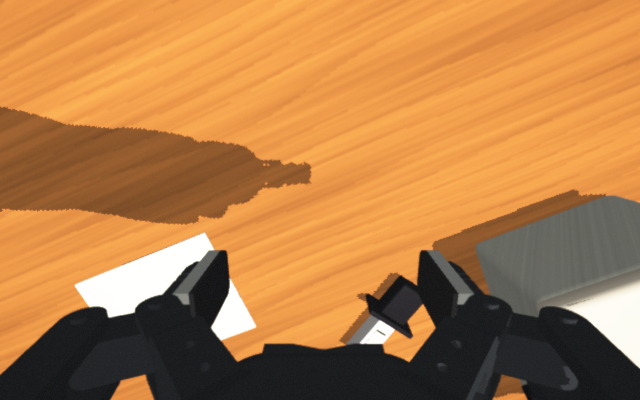

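The scale hangs in its stand near top-image pixel (258,185), and a larger lookalike lies on the counter at (200,243). The case stands on the black mat at (440,212). I'll enlarge both areas.

```bash
cat > h.py <<'E'
from workcell import *
import numpy as np, cv2, pickle
def ray(c,u,v):
    K=c["K"]; p=np.array([(u-K[0,2])/K[0,0],(v-K[1,2])/K[1,1]])
    q=p.copy()
    for _ in range(20): q=p/(1+c["k1"]*(q@q))
    d=c["R"].T@np.array([q[0],q[1],1.]); o=-c["R"].T@c["t"]
    return o,d/np.linalg.norm(d)
def atz(c,u,v,z):
    o,d=ray(c,u,v); return o+d*(z-o[2])/d[2]
def tri(L):
    A=np.zeros((3,3));b=np.zeros(3)
    for c,u,v in L:
        o,d=ray(c,u,v);P=np.eye(3)-np.outer(d,d);A+=P;b+=P@o
    X=np.linalg.solve(A,b)
    return X,[np.linalg.norm((np.eye(3)-np.outer(ray(*l)[1],ray(*l)[1]))@(X-ray(*l)[0])) for l in L]
def proj(c,X):
    p=c["R"]@np.asarray(X)+c["t"]; q=p[:2]/p[2]; q=q*(1+c["k1"]*(q@q))
    return c["K"][:2,:2]@q+c["K"][:2,2]
def snap(n,tag):
    c=read_camera(n); pickle.dump(c,open(f"pics/{tag}.pkl","wb")); cv2.imwrite(f"pics/{tag}.png",c["img"][:,:,::-1]); return c
def load(tag): return pickle.load(open(f"pics/{tag}.pkl","rb"))
def crop(tag,x,y,w,h,s,out=None):
    im=cv2.imread(f"pics/{tag}.png")[y:y+h,x:x+w]
    im=cv2.resize(im,None,fx=s,fy=s,interpolation=cv2.INTER_CUBIC)
    for k in range(0,w,10):
        cv2.line(im,(k*s,0),(k*s,6 if k%50 else 14),(0,255,255),1)
        if k%20==0: cv2.putText(im,str(x+k),(k*s+2,22),0,.4,(0,255,255),1)
    for k in range(0,h,10):
        cv2.line(im,(0,k*s),(6,k*s),(0,255,255),1)
        if k%20==0: cv2.putText(im,str(y+k),(8,k*s+4),0,.4,(0,255,255),1)
    cv2.imwrite(f"pics/{out or tag+'_c'}.png",im)
def q_down(ang):
    # tool x down; tool y (jaw) at angle ang in world xy
    from scipy.spatial.transform import Rotation as Ro
    x=np.array([0,0,-1.]);y=np.array([np.cos(ang),np.sin(ang),0]);z=np.cross(x,y)
    q=Ro.from_matrix(np.c_[x,y,z]).as_quat(); return np.array([q[3],q[0],q[1],q[2]])
E
python3 - <<'E'
from h import *
snap("top","t1");snap("side","s1")
crop("t1",235,160,65,70,9,"t1a");crop("t1",390,175,95,75,8,"t1b")
crop("s1",255,130,70,80,7,"s1a");crop("s1",330,260,120,110,5,"s1b")
E
```

```text
(no output)
```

View pics/t1a.png

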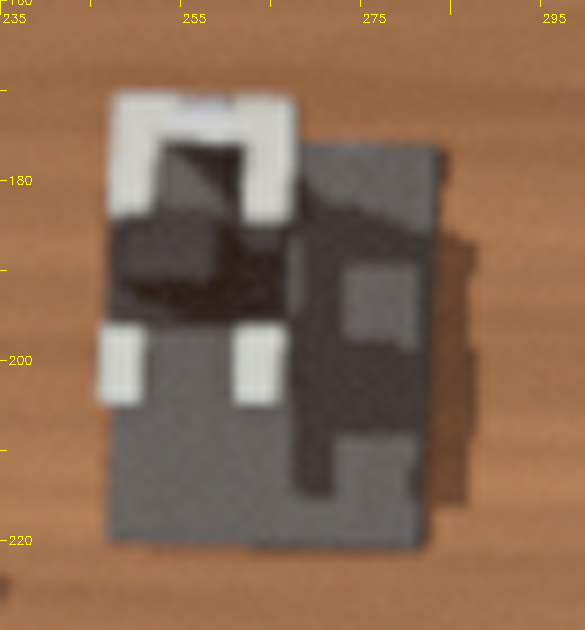

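View pics/t1b.png

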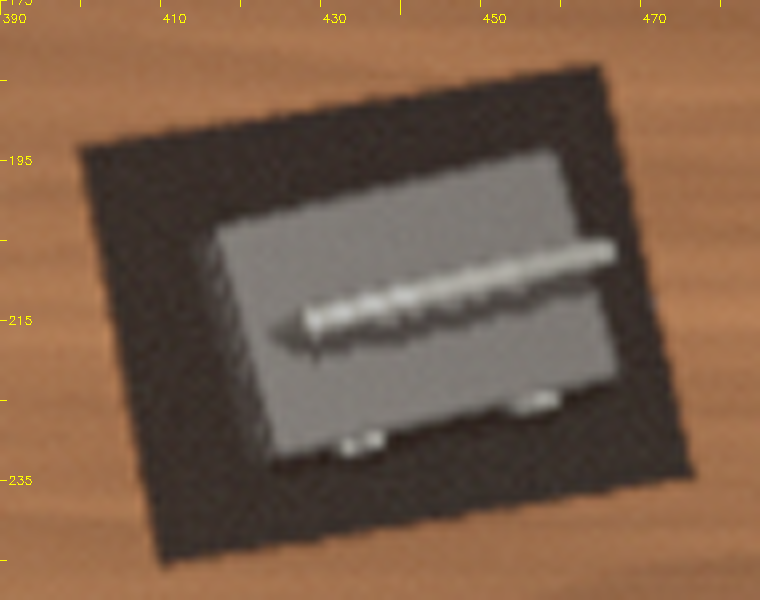

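View pics/s1a.png

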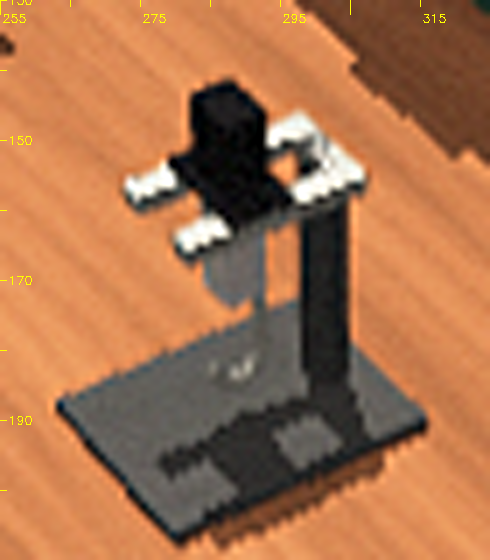

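View pics/s1b.png

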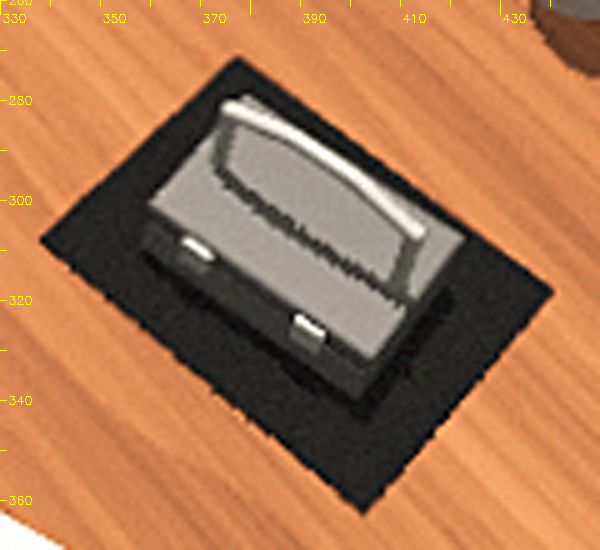

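```bash
python3 - <<'E'
from h import *
np.set_printoptions(precision=4,suppress=True)
t=load("t1");s=load("s1")
print("cam",-t["R"].T@t["t"],-s["R"].T@s["t"])
f=lambda c,L,z:[print(p,atz(c,*p,z)) for p in L]
print("base top z.008");f(t,[(246.8,220),(282,220.8),(284,176)],.008);f(s,[(263,188),(316,190.5),(281,207)],.008)
print("prongs z.13");f(t,[(246,205),(266,205),(247.5,170.2),(267.8,170.5)],.13); f(s,[(272.5,158),(280,165.5),(297.5,146),(307.5,155)],.13)
print("grip top z.172");f(t,[(247.5,184.5),(258,184),(259,191),(248,191)],.172)
print("mat z.004");f(t,[(399.5,193.5),(465,183),(476.5,234.7),(410,245)],.004);f(s,[(377.5,272),(441,318),(403,363),(338,308)],.004)
print("lid z.044");f(t,[(417,203),(459,194),(467,222),(424,232)],.044);f(s,[(379,280),(423,307.5),(405,332),(360,301)],.044)
print("bail ends z.084");f(t,[(428,215),(466.5,206.5)],.084)
E
```

```text
cam [0.395  0.0946 1.0156] [ 0.0853 -0.4799  0.8316]
base top z.008
(246.8, 220) [0.494  0.3256 0.008 ]
(282, 220.8) [0.4921 0.2266 0.008 ]
(284, 176) [0.6201 0.2237 0.008 ]
(263, 188) [0.4958 0.3234 0.008 ]
(316, 190.5) [0.6207 0.222  0.008 ]
(281, 207) [0.4966 0.2238 0.008 ]
prongs z.13
(246, 205) [0.5193 0.301  0.13  ]
(266, 205) [0.5194 0.2512 0.13  ]
(247.5, 170.2) [0.6077 0.3006 0.13  ]
(267.8, 170.5) [0.6069 0.2492 0.13  ]
(272.5, 158) [0.5206 0.2958 0.13  ]
(280, 165.5) [0.52   0.2559 0.13  ]
(297.5, 146) [0.6095 0.3018 0.13  ]
(307.5, 155) [0.6088 0.2506 0.13  ]
grip top z.172
(247.5, 184.5) [0.5627 0.2895 0.172 ]
(258, 184) [0.5639 0.2644 0.172 ]
(259, 191) [0.547  0.2614 0.172 ]
(248, 191) [0.547  0.2877 0.172 ]
mat z.004
(399.5, 193.5) [ 0.5708 -0.1033  0.004 ]
(465, 183) [ 0.6015 -0.2899  0.004 ]
(476.5, 234.7) [ 0.4554 -0.3138  0.004 ]
(410, 245) [ 0.4266 -0.1284  0.004 ]
(377.5, 272) [ 0.5724 -0.1061  0.004 ]
(441, 318) [ 0.6051 -0.2903  0.004 ]
(403, 363) [ 0.4571 -0.3149  0.004 ]
(338, 308) [ 0.4276 -0.1284  0.004 ]
lid z.044
(417, 203) [ 0.538 -0.142  0.044]
(459, 194) [ 0.5629 -0.2567  0.044 ]
(467, 222) [ 0.4869 -0.2741  0.044 ]
(424, 232) [ 0.4599 -0.1579  0.044 ]
(379, 280) [ 0.5362 -0.1434  0.044 ]
(423, 307.5) [ 0.5668 -0.257   0.044 ]
(405, 332) [ 0.4912 -0.2757  0.044 ]
(360, 301) [ 0.4626 -0.1604  0.044 ]
bail ends z.084
(428, 215) [ 0.501  -0.1594  0.084 ]
(466.5, 206.5) [ 0.5232 -0.2599  0.084 ]
```

```bash
python3 - <<'E'
from h import *
np.set_printoptions(precision=3,suppress=True)
for d in (0,90,180,270):
    a=np.radians(d)
    print(d,inverse_kinematics([.555,.2758,.30],q_down(a)),inverse_kinematics([.555,.2758,.144],q_down(a)),inverse_kinematics([.545,-.2,.20],q_down(a+np.radians(13))),inverse_kinematics([.51,-.2,.30],q_down(a+np.radians(13))))
c=load("s1")
s=read_state();print(q_down(0),s["tool_rot"],s["time_s"])
w=read_camera("wrist");C=-w["R"].T@w["t"];print(C,w["R"][2])
from scipy.spatial.transform import Rotation as Ro
q=s["tool_rot"];R=Ro.from_quat([q[1],q[2],q[3],q[0]]).as_matrix();print(R,R.T@(C-s["position"]),R.T@w["R"][2])
E
```

```text
0 [0.343 0.458 0.274 1.387 0.    1.914] [ 0.343  0.526 -0.027  1.018  0.     1.914] [-0.478  0.414 -0.056  1.101  0.     0.866] [-0.507  0.309  0.052  1.314  0.     0.837]
90 [0.343 0.458 0.274 1.387 0.    0.343] [ 0.343  0.526 -0.027  1.018  0.     0.343] [-0.478  0.414 -0.056  1.101  0.    -0.705] [-0.507  0.309  0.052  1.314  0.    -0.734]
180 [ 0.343  0.458  0.274  1.387  0.    -1.228] [ 0.343  0.526 -0.027  1.018  0.    -1.228] [-0.478  0.414 -0.056  1.101  0.    -2.275] [-0.507  0.309  0.052  1.314  0.    -2.305]
270 [ 0.343  0.458  0.274  1.387  0.    -2.798] [ 0.343  0.526 -0.027  1.018  0.    -2.798] [-0.478  0.414 -0.056  1.101  0.     2.437] [-0.507  0.309  0.052  1.314  0.     2.408]
[ 0.5  0.5  0.5 -0.5] [ 0.692  0.144  0.692 -0.144] 0.25
[0.147 0.508 0.374] [ 0.249 -0.109 -0.962]
[[-0.     0.399  0.917]
 [-0.001  0.917 -0.399]
 [-1.    -0.001 -0.   ]] [-0.143 -0.001 -0.068] [ 0.962 -0.     0.272]
```

```bash
python3 - <<'E'
from h import *
move_ptp([.555,.2758,.25],q_down(0))
snap("wrist","w2"); s=read_state(); print(s["time_s"],s["position"],s["contact_force"])
crop("w2",0,0,640,400,1,"w2a")
snap("side","s2"); crop("s2",255,130,70,80,7,"s2a")
E
```

```text
1.8417 [0.55411508 0.27691827 0.25008129] [-0.69284324  0.44757284  0.52227092]
```

View pics/w2a.png

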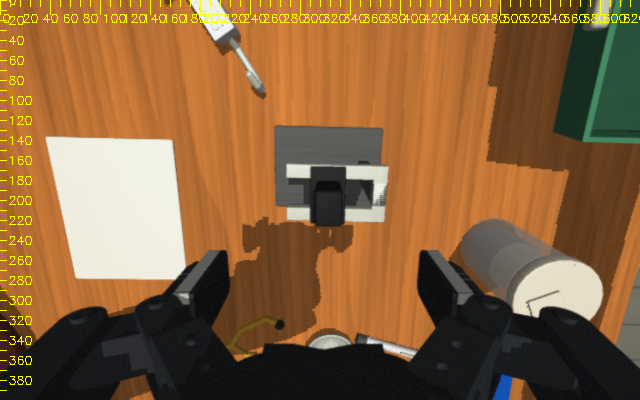

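```bash
python3 - <<'E'
from h import *
c=load("s1")
for sg in (1,-1):
    for n,dx,dz in [("tip",-10,-112),("seat",0,-127),("back",9,-112),("stemtop",9,-85)]:
        print(sg,n,proj(c,[.555+sg*dx/1000,.2758,.155+dz/1000]))
print(proj(c,[.555,.2758,.075]))
crop("s1",272,155,30,35,20,"s1h")
t=load("w2")
print([atz(t,u,v,.172) for u,v in [(314,183),(343,183),(345,225),(315,225)]])
E
```

```text
1 tip [284.78566528 181.71208128]
1 seat [287.76650445 184.17619928]
1 back [290.14814754 179.26197659]
1 stemtop [289.91500523 172.33222772]
-1 tip [290.42842034 179.13395851]
-1 seat [287.76650445 184.17619928]
-1 back [285.06967465 181.58228357]
-1 stemtop [284.75209277 174.64479767]
[287.29003036 172.17608484]
[array([0.54791782, 0.29446928, 0.172     ]), array([0.56861547, 0.29451583, 0.172     ]), array([0.57071155, 0.26264163, 0.172     ]), array([0.54848107, 0.26258647, 0.172     ])]
```

View pics/s1h.png

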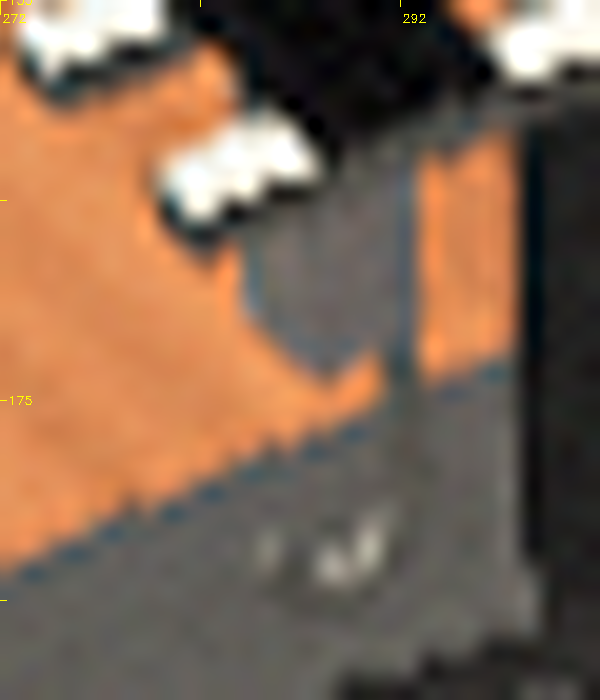

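Hook stem is at side pixel (291.5,175), on the +x side, so the mouth faces the robot. The seat is at (288,184), which agrees with the projected model to about 1 px. The scale is upright with yaw near 0, so I'll grasp it now with the jaws along x.

```bash
python3 - <<'E'
from h import *
def st(m):
    s=read_state(); print(m,round(s["time_s"],2),s["position"].round(4),s["contact_force"].round(2),round(s["gripper_width"],4))
st("0")
print(move_linear([.5565,.2757,.141],v=.1,f_stop=8)); st("down")
move_gripper(.0,60); st("grip")
snap("wrist","w3")
print(move_linear([.5565,.2757,.160],v=.06)); wait(.3); st("up")
print(move_linear([.5565,.2757,.29],v=.15)); wait(.3); st("up2")
for i in range(5): wait(.05); print(read_state()["contact_force"].round(3))
snap("wrist","w4");snap("side","s4");snap("top","t4")
E
```

```text
0 1.89 [0.5542 0.2769 0.2501] [-0.17 -0.    1.61] 0.0852
False
down 3.13 [0.5569 0.2758 0.1417] [ 0.29 -0.69  0.06] 0.0853
grip 3.74 [0.5567 0.2758 0.1413] [ 0.77 -0.57  2.21] 0.0194
False
up 4.56 [0.5563 0.2756 0.1597] [-0.27  0.11 -1.34] 0.0191
False
up2 5.88 [0.5563 0.2756 0.2895] [ 0.16  0.2  -2.03] 0.0193
[ 0.118  0.115 -2.389]
[-0.081  0.386 -2.907]
[ 0.264  0.418 -1.925]
[-0.447 -0.81  -1.515]
[ 0.243  0.412 -1.036]
```

View pics/w4.png

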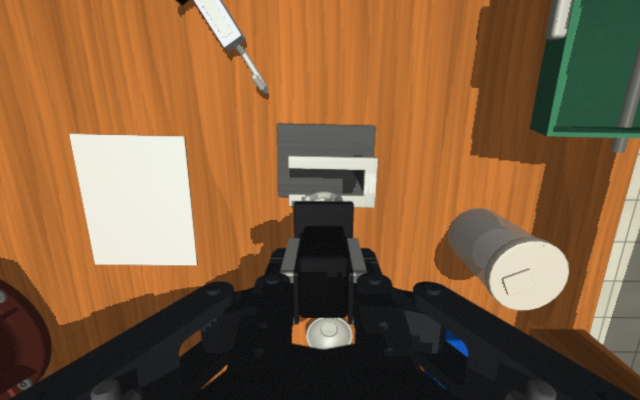

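View pics/s4.png

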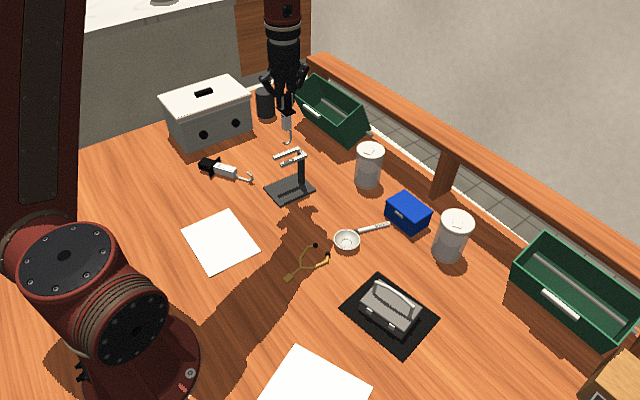

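```bash
python3 - <<'E'
from h import *
s=load("s4")
crop("s4",262,85,50,65,10,"s4a")
for n,dx,dy,dz in [("seat",0,0,-127),("tiptop",-10,0,-115),("stem90",9,0,-90),("plate+x-y",15,-25,-25),("plate-x-y",-15,-25,-25),("plate-x+y",-15,25,-25),("barrel -x-y",-10,-9.5,-80),("barrel+x-y",10,-9.5,-80)]:
    print(n,proj(s,[.5563+dx/1000,.2756+dy/1000,.2895+.0137+dz/1000]).round(1))
E
```

```text
seat [286.6 143.8]
tiptop [283.4 141.5]
stem90 [289.  131.4]
plate+x-y [295.8 114. ]
plate-x-y [285.8 117.7]
plate-x+y [275.2 109. ]
barrel -x-y [284.9 132.4]
barrel+x-y [291.2 129.9]
```

View pics/s4a.png

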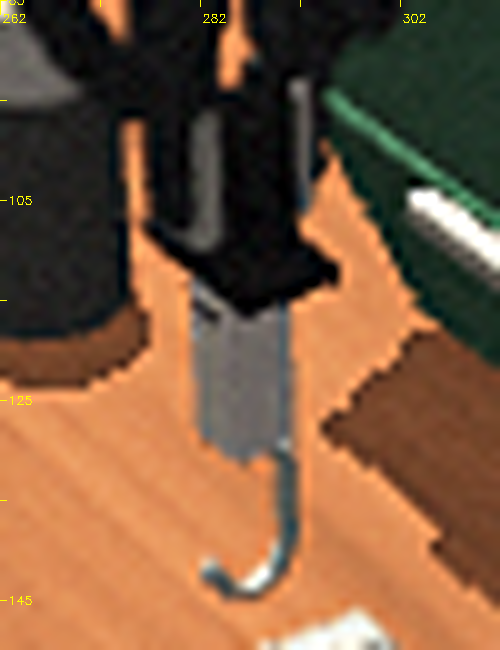

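```bash
cat >> h.py <<'E'
U=np.array([np.cos(np.radians(13)),np.sin(np.radians(13))]);B=np.array([.5125,-.209])
def P(off,z,b=None): b=B if b is None else b; return [*(b+off*U),z]
def st(m):
    s=read_state(); print(m,round(s["time_s"],2),s["position"].round(4),s["contact_force"].round(2),round(s["gripper_width"],4))
def fz(T=.4):
    t0=read_state()["time_s"];L=[]
    while 1:
        s=read_state();L.append(s["contact_force"])
        if s["time_s"]-t0>T:break
        wait(.01)
    L=np.array(L);return L.mean(0).round(3),L.std(0).round(2),len(L)
E
python3 - <<'E'
from h import *
move_ptp(P(.037,.29),q_down(np.radians(13)));st("above")
move_linear(P(.037,.178),v=.12);wait(.2);st("low")
print(fz(.5))
snap("side","s5");snap("top","t5");snap("wrist","w5");crop("s5",340,220,110,120,5,"s5a")
s=load("s5");p=read_state()["position"]
for n,dx,dz in [("seat",0,-127),("tiptop",-10,-115),("stem90",9,-90)]:
    print(n,proj(s,[p[0]+dx/1000*U[0],p[1]+dx/1000*U[1],p[2]+.0137+dz/1000]).round(1))
print("bail",proj(s,[*B,.094]))
E
```

```text
above 8.02 [ 0.5489 -0.1998  0.2901] [ 0.29  0.73 -2.13] 0.0194
low 9.3 [ 0.5489 -0.2009  0.1786] [ 0.06  0.03 -1.72] 0.019
(array([-0.157, -0.002, -1.704]), array([0.51, 0.44, 0.55]), 62)
seat [401.3 289.3]
tiptop [399.8 289.2]
stem90 [406.4 277.4]
bail [394.47179548 292.7777072 ]
```

View pics/s5a.png

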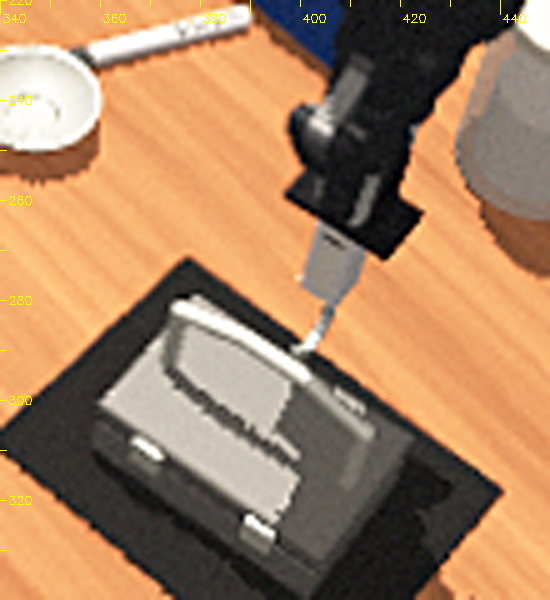

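View pics/w5.png

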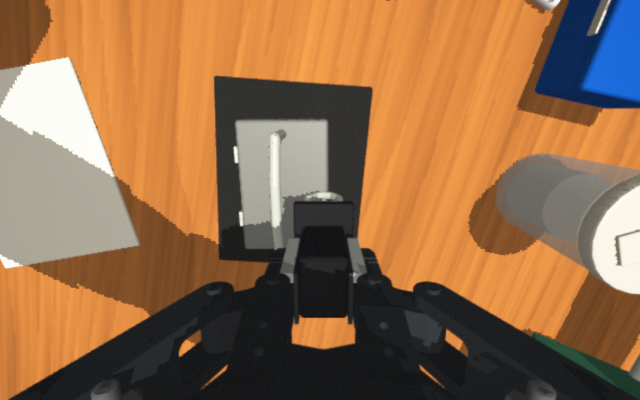

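The hook stands beyond the bail. The tip is at side pixel (399,290) and the bail bar passes (394,292), both as predicted, so I'll slide the hook under it.

```bash
python3 - <<'E'
from h import *
print(move_linear(P(0.0005,.178),v=.04,f_stop=4));wait(.2);st("in")
print(fz(.5))
snap("side","s6");snap("wrist","w6");snap("top","t6");crop("s6",350,230,90,90,6,"s6a");crop("w6",200,60,240,220,3,"w6a")
s=load("s6");p=read_state()["position"]
for n,dx,dz in [("seat",0,-127),("tiptop",-10,-115),("stem90",9,-90),("stem105",9,-105)]:
    print(n,proj(s,[p[0]+dx/1000*U[0],p[1]+dx/1000*U[1],p[2]+.0137+dz/1000]).round(1))
E
```

```text
False
in 11.22 [ 0.5131 -0.2088  0.1779] [-0.47 -0.22 -2.11] 0.019
(array([-0.032, -0.178, -1.78 ]), array([0.42, 0.44, 0.5 ]), 62)
seat [392.4 299.9]
tiptop [390.8 299.9]
stem90 [397.5 288. ]
stem105 [396.3 291.8]
```

View pics/s6a.png

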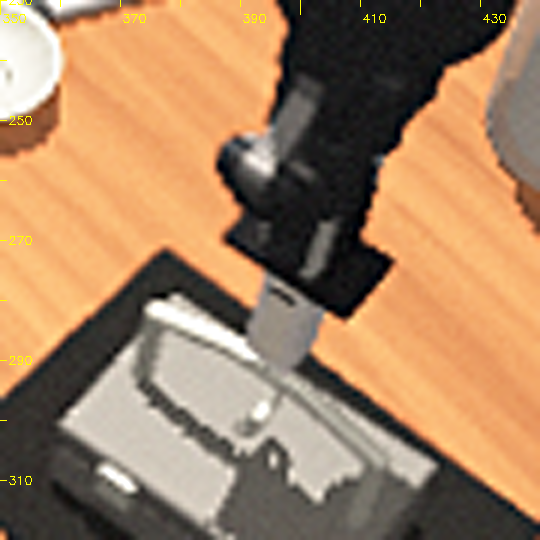

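View pics/w6a.png

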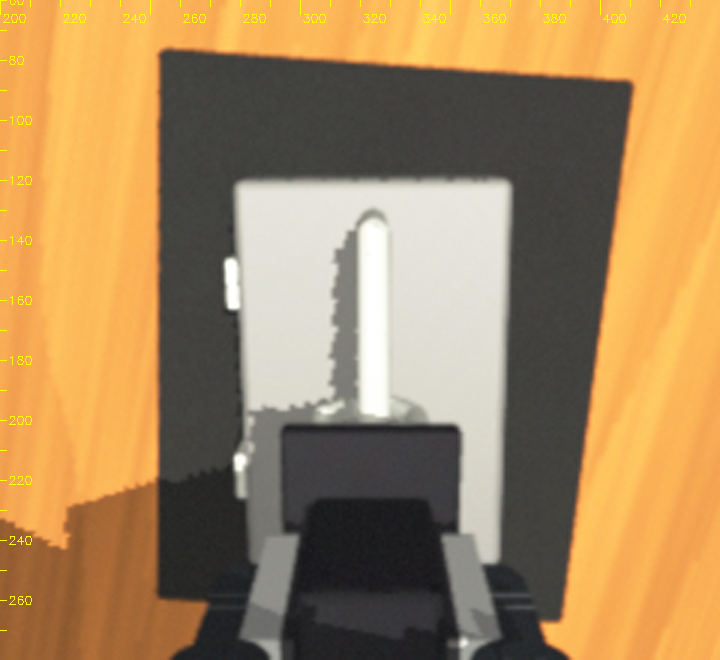

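The wrist view shows the hook to either side of the bail, from (303,197) to (337,197). The bail bar is at x≈320, so it lies centred in the throat. Now the gentle pull.

```bash
python3 - <<'E'
from h import *
b=-1.74; 
D=[]
for z,T in [(.203,.4),(.211,.4),(.217,.4)]:
    move_linear(P(0.0005,z),v=.03);wait(.3)
    m=fz(T); f=b-m[0][2]; D.append((read_state()["position"][2],f)); print(z,D[-1],m[0],read_state()["time_s"])
k=(D[2][1]-D[1][1])/(D[2][0]-D[1][0]);print("k",k)
E
```

```text
0.203 (np.float64(0.20300287279981913), np.float64(0.0020000000000000018)) [-0.181  0.08  -1.742] 13.5667
0.211 (np.float64(0.21102316959905384), np.float64(0.909)) [ 0.94  -0.175 -2.649] 14.6917
0.217 (np.float64(0.21698559550483612), np.float64(1.511)) [ 0.668 -0.11  -3.251] 15.7417
k 100.96561525673448
```

```bash
python3 - <<'E'
from h import *
move_linear(P(0.0015,.2205),v=.02);wait(.2)
m=fz(.5);f=-1.74-m[0][2];print(f,m)
if 1.7<f<2.3: 
    print(fz(1.0))
st("hold")
snap("side","s7");crop("s7",350,230,90,90,6,"s7a")
E
```

```text
1.776 (array([-0.851, -0.114, -3.516]), array([0.51, 0.49, 0.55]), 62)
(array([-0.867,  0.008, -3.514]), array([0.52, 0.5 , 0.52]), 122)
hold 17.79 [ 0.514  -0.2087  0.2205] [-1.23 -0.79 -3.77] 0.019
```

View pics/s7a.png

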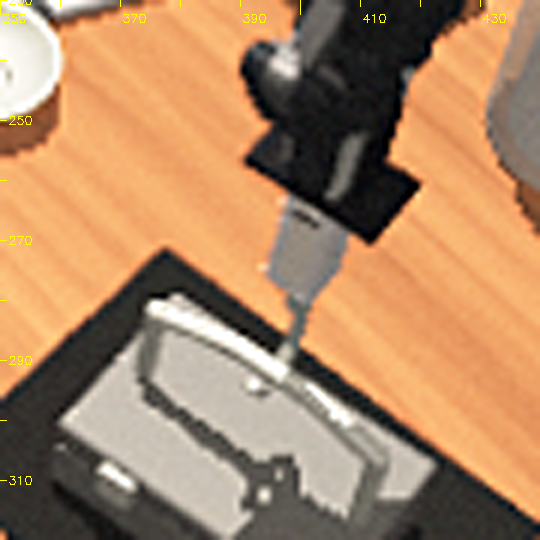

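Bail is seated with the case still standing. The pull read 1.78 N vertical (about 2.0 N total) for over 1.5 s. Next I draw on in steps.

```bash
python3 - <<'E'
from h import *
move_linear(P(0.001,.2225),v=.02);wait(.3);print(fz(.4)[0],"t",read_state()["time_s"])
z=.2225;prev=-1.74-fz(.3)[0][2]
for i in range(12):
    z+=.006; move_linear(P(0.001,z),v=.04);wait(.25)
    m=fz(.3); f=-1.74-m[0][2]; print(round(z,4),round(f,2),m[0],round(read_state()["time_s"],2))
    if f-prev<.3: break
    prev=f
snap("side","s8");crop("s8",330,220,120,120,5,"s8a")
E
```

```text
[-0.581  0.101 -3.724] t 18.8
0.2285 2.53 [ 0.511 -0.065 -4.273] 19.95
0.2345 3.11 [ 0.236 -0.088 -4.847] 20.8
0.2405 3.59 [ 0.026  0.115 -5.331] 21.66
0.2465 3.63 [ 0.031 -0.037 -5.368] 22.52
```

View pics/s8a.png

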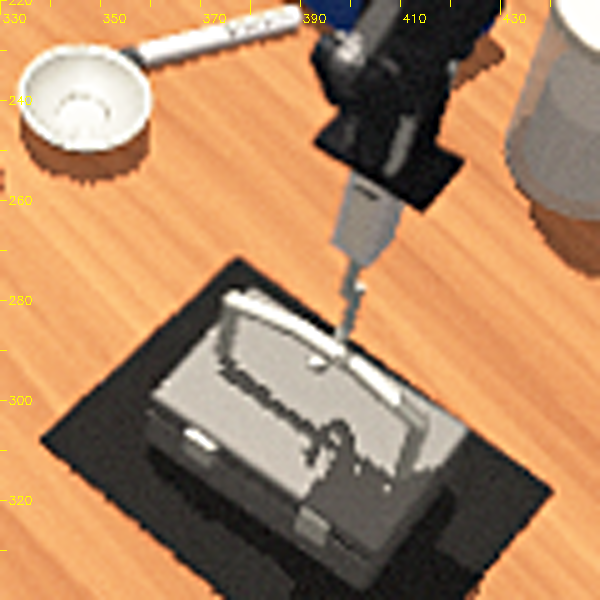

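```bash
python3 - <<'E'
from h import *
move_linear(P(0.001,.2507),v=.02);wait(.4);st("hang")
snap("side","s9a0")
for i in range(4):
    print(fz(.5)[0]); 
snap("side","s9");snap("wrist","w9");crop("s9",330,220,120,120,5,"s9a");crop("s1",330,220,120,120,5,"s1z")
a=load("s9a0")["img"].astype(int)[270:340,350:430];b=load("s9")["img"].astype(int)[270:340,350:430];print("motion diff",abs(a-b).mean(),abs(a-b).max())
# lid corner shift
s1=load("s1")
for dz in (0,.006,.011,.016): print(dz,proj(s1,[*(B-.04*U+.06*np.array([U[1],-U[0]])),.044+dz]).round(1),proj(s1,[.5012,-.1594,.084+dz]).round(1))
st("end")
E
```

```text
hang 23.32 [ 0.5134 -0.2087  0.2506] [ 0.97  0.5  -5.08] 0.0191
[ 0.03  -0.02  -5.464]
[-0.054 -0.046 -5.28 ]
[-0.019 -0.083 -5.377]
[ 0.037  0.025 -5.318]
motion diff 3.2326785714285715 116
0 [403.8 333.3] [374.7 282.3]
0.006 [404.3 332. ] [375.  280.8]
0.011 [404.8 330.9] [375.3 279.5]
0.016 [405.2 329.8] [375.6 278.2]
end 25.51 [ 0.5135 -0.2088  0.2507] [ 0.15  0.89 -5.18] 0.0191
```

View pics/s9a.png

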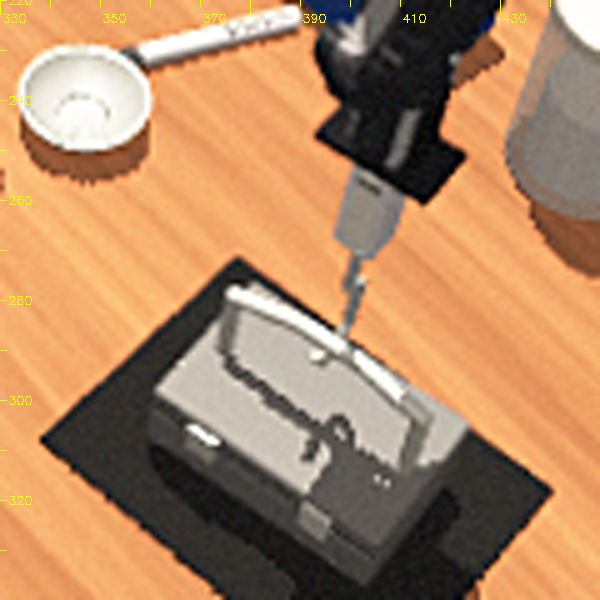

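View pics/s1z.png

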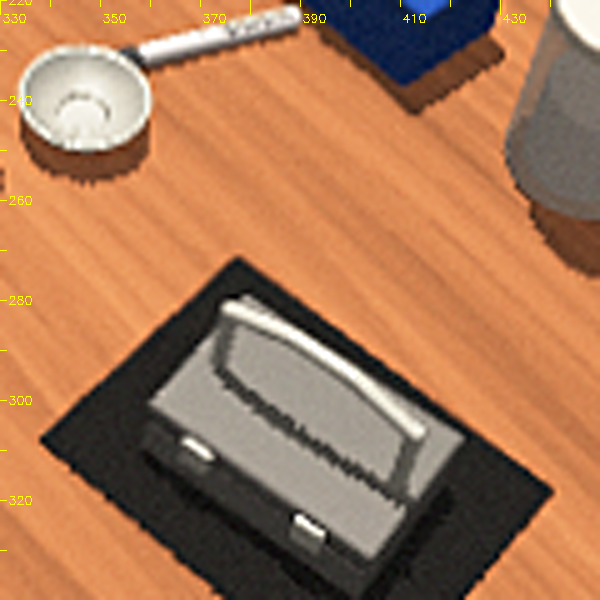

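```bash
python3 - <<'E'
from h import *
snap("side","s10");wait(.7);snap("side","s11")
L=[load(x)["img"].astype(np.float32) for x in ("s9a0","s9","s10","s11")]
R=(slice(272,338),slice(350,430));Q=(slice(230,260),slice(365,385))
for i in range(3):
    print([ (abs(L[i+1][r]-L[i][r]).mean().round(2)) for r in (R,Q)], cv2.phaseCorrelate(L[i][R].mean(2),L[i+1][R].mean(2)))
st("t")
E
```

```text
[np.float32(3.24), np.float32(2.29)] ((-0.04768489031927459, 0.06323859108782415), 0.9845147608055009)
[np.float32(2.95), np.float32(2.3)] ((0.022894017083970652, 0.036504381006267295), 0.9858541833029852)
[np.float32(2.91), np.float32(2.24)] ((-0.02534699012161923, -0.003827977036564789), 0.9914883058932092)
t 26.31 [ 0.5135 -0.2088  0.2507] [-0.89 -0.53 -4.54] 0.0194
```

The case is still: frame-to-frame shift is under 0.07 px. It hangs about 11 mm up and has for roughly 3 s. I'll lower it and slack the hook.

```bash
python3 - <<'E'
from h import *
move_linear(P(0.001,.2425),v=.02);move_linear(P(0.001,.234),v=.012);move_linear(P(0.001,.205),v=.04);move_linear(P(0.001,.1785),v=.04);wait(.3);st("low");print(fz(.4)[0])
snap("side","s12");snap("wrist","w12");crop("s12",330,220,120,120,5,"s12a");crop("w12",200,60,240,220,3,"w12a")
E
```

```text
low 29.71 [ 0.5135 -0.2088  0.1787] [-0.36  0.01 -1.25] 0.0191
[ 0.007  0.01  -1.781]
```

View pics/s12a.png

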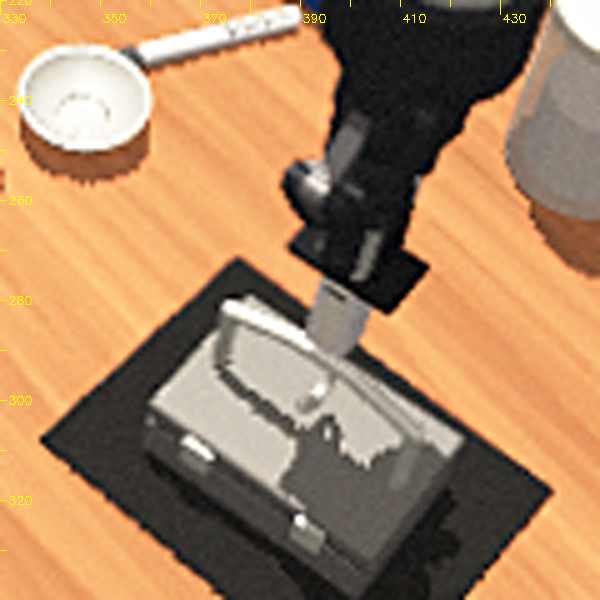

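View pics/w12a.png

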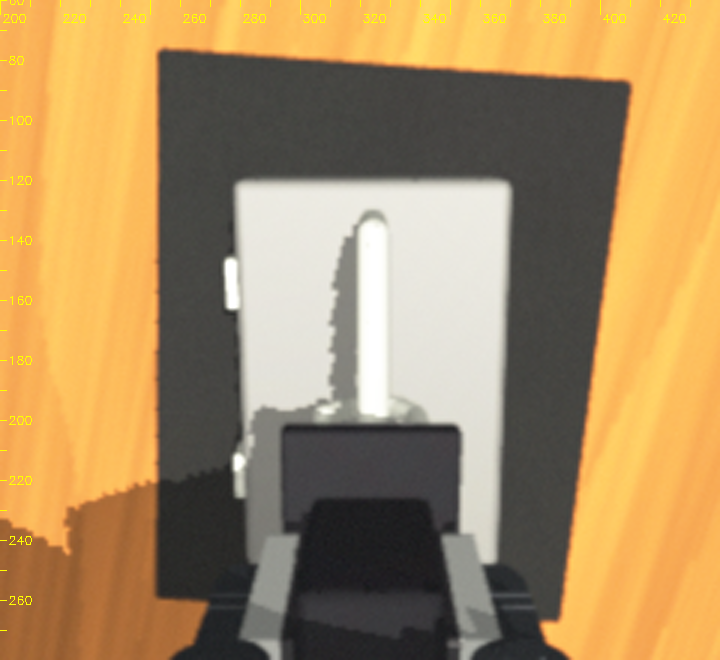

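The case stands as before, the hook is slack at (303–337,197), and force is back to the scale's own weight. Now I unhook and return to the stand.

```bash
python3 - <<'E'
from h import *
print(move_linear(P(0.038,.178),v=.05,f_stop=4));st("out")
move_linear(P(0.038,.29),v=.12)
move_ptp([.5565,.2757,.29],q_down(0));wait(.3);st("over stand")
print(move_linear([.5565,.2757,.165],v=.1,f_stop=5));st("a")
snap("side","s13");snap("wrist","w13");snap("top","t13");crop("s13",255,110,80,100,6,"s13a");crop("w13",230,80,200,200,3,"w13a")
E
```

```text
False
out 31.11 [ 0.5493 -0.2004  0.1779] [ 0.08 -0.19 -2.64] 0.0192
over stand 34.23 [0.5567 0.2752 0.29  ] [-0.67 -0.46 -2.18] 0.019
False
a 35.62 [0.5569 0.2759 0.1657] [ 0.39 -0.25 -1.53] 0.0193
```

View pics/s13a.png

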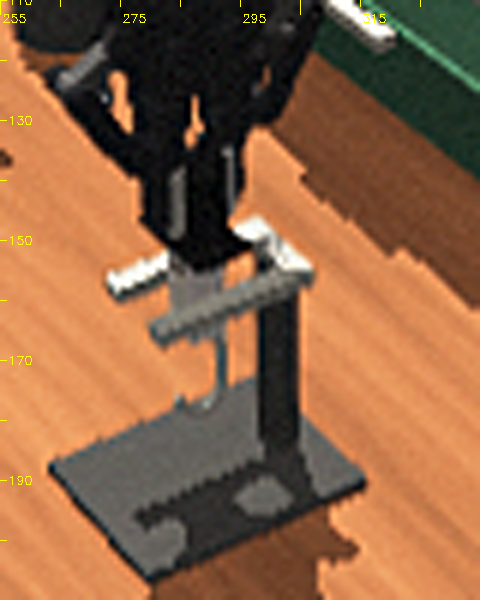

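View pics/w13a.png

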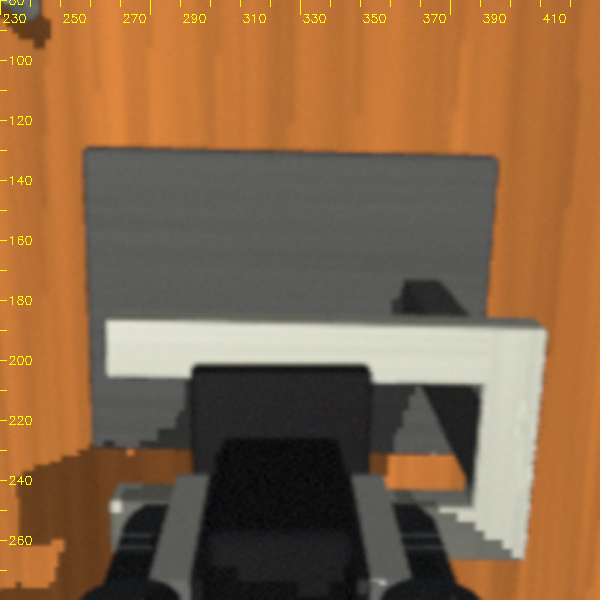

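The barrel is between the prongs: shoulder at side pixel (287,153), hook and stem hanging through the gap. I'll set it down and release.

```bash
python3 - <<'E'
from h import *
print(move_linear([.5565,.2757,.146],v=.06,f_stop=5))
print(move_linear([.5565,.2757,.1405],v=.015,f_stop=2.5));wait(.2);st("set");print(fz(.3)[0])
move_gripper(.035);wait(.2);move_gripper(.085);wait(.2);st("open")
print(move_linear([.5565,.2757,.27],v=.12));wait(.3);st("up")
snap("wrist","w14");snap("side","s14");crop("s14",255,130,70,80,7,"s14a");crop("w14",230,80,200,200,3,"w14a")
E
```

```text
False
True
set 36.82 [0.5567 0.2758 0.1412] [-0.98 -0.23  4.95] 0.0193
[-0.437 -0.091  5.391]
open 38.37 [0.5561 0.2755 0.1403] [-0.46  0.03 -0.06] 0.0851
False
up 39.9 [0.5564 0.2756 0.2697] [-0.12  0.75  0.66] 0.0849
```

View pics/s14a.png

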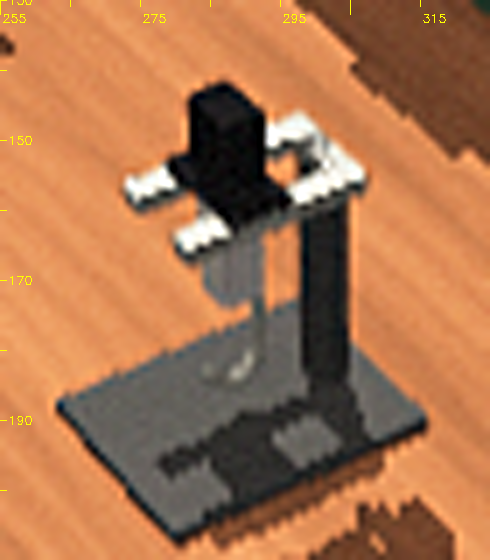

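View pics/s14.png

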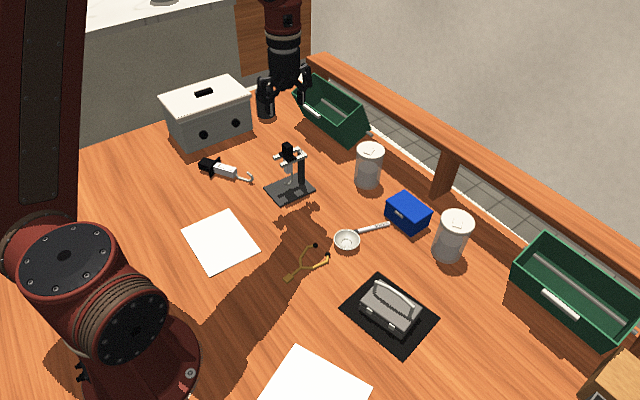

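View pics/w14a.png

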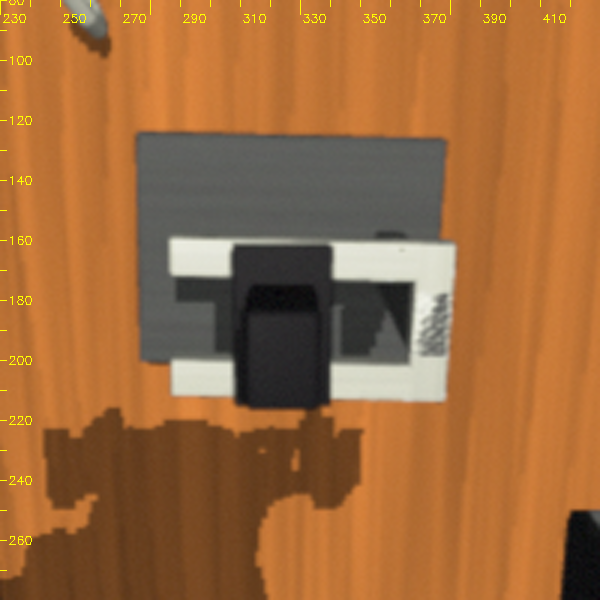

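The scale hangs flat across both prongs as at the start, the case stands on its mat, and nothing else has moved. Handing in.

```bash
python3 - <<'E'
from h import *
st("fin"); print(close_job())
E
```

```text
fin 40.0 [0.5565 0.2757 0.2698] [ 0.14 -0.82 -0.23] 0.0851
the job is handed in; nothing more can be done
None
```

The case is weighed and back on its mat, the scale is back on its fork, and I handed the job in at 40 s of the 72 s allowed. No verdict was reported.

- **Pull with the case standing:** I held it for over 1.5 s at 1.78 N vertical, about 2.0 N in total because roughly 0.9 N of sideways force came with it. I re-centred the hook slightly, and the sideways force was near zero by the time the case hung.
- **Hanging:** the case hung about 11 mm above the mat for some 3 s. The scale carried about 3.6 N, so the case weighs roughly 0.37 kg. Comparing side-camera pictures showed it shifting less than 0.07 px.
- **Put back:** I lowered the case slowly and slid the hook out without resistance. The scale went back at the spot where I had picked it up. It touched down with about 7 N on the fork, more than the 2.5 N stop I had set, and settled once released.

The last pictures showed the case standing where it began. The scale hung upright across both prongs, the other things on the counter looked unmoved, and the gripper was open and clear. No check failed.

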